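# Index the swivel vise to 45 degrees and lock it

### The arm

A 6-joint arm with a two-finger parallel gripper is mounted at the origin on the work surface; the furniture and walls round the work are solid. World frame = base frame: x ahead of the robot, y to its left, z up, the work surface at z = 0. Lengths are in m, angles in rad, forces in N, time in s.
With the tool pointing down it reaches from about 0.25 to 0.775 m from the base axis. Payload 4 kg.
Tool frame: the origin (TCP) lies at the centre of the arm's flange, where the gripper is bolted on; the fingertips stand 199 mm ahead of it and the grasp point (between the pads) lies 180 mm ahead of it (robot.tcp_to_tips is the z of the fingertips in the tool frame, in m); z points along the fingers, y is the line along which they close (so a half turn about z gives the same grasp; the last joint's range is limited). The gripper opens to 94 mm and grips with 3 to 60 N. Pads are 16 mm wide; open, the fingers measure 119 mm over their backs; the gripper's body (75 mm by 177 mm) begins 78 mm behind the grasp point.
Start: joints at [1.175, 0.087, 1.371, -0, 1.684, -0.103], TCP at [0.159, 0.527, 0.405] pointing down, gripper open.
Joint ranges: [-3.1, 3.1], [-0.76, 2.03], [0.27, 2.55], [-1.08, 4.22], [0.17, 2.65], [-2.57, 2.57]. Speed limits (rad/s): [2.79, 2.79, 3.14, 3.14, 3.14, 3.14].

### API

Orientations are given as [roll, pitch, yaw] about the fixed x, y, z axes, in that order (R = Rz(yaw) Ry(pitch) Rx(roll)).
In Python, from bench import robot gives the robot as it stands.
- The arm moves only by the tool play_rows, never from a script. Its arguments are lists of equal length, an entry for each row: "translation": the shift along the tool's x, y, z scaled (see below), a list of three; "twist": the turn, a rotation vector about the tool's x, y, z scaled (see below), a list of three; "gripper": the opening, from -1 (shut) to 1 (fully open). A call has 1 to 8 rows; each row shifts and turns the commanded pose from where the row before left it, along the tool's axes as they then stand; what a row does not reach is not made up. The controller multiplies each number of a shift by 0.04 m and each number of a turn by 0.1 rad. A row lasts 1/10 s, in which the tool goes at most 50 mm and 8.59 degrees, less where a joint would pass 70% of its speed; a pose out of reach is approached as far as the arm can. A call with a number of a shift or a turn outside -1 to 1 is refused whole. A call with a gripper value outside its range is refused whole. The fingers move at their own pace and stop on an object; the grip force is fixed at half the most. Time passes only in rows, so rows that do not move let the fingers close. It gives the time, the measured TCP pose, the force, the opening and the grip force at its end, in the units of the state.
- robot.get_obs(): the state, without advancing time (a new reading comes with each control period).
- robot.snapshot(name): name is "side" or "top"; returns the picture (480x640x3 uint8, red, green, blue); there is no depth.
- robot.camera_model(name): a dict with "camera_matrix" (3x3 intrinsics, pixels), "k1" (the pictures are not rectified: a ray, as slopes to the right and down, at radius r is drawn at 1 + k1 r^2 times it, then the intrinsics apply), "rvec" (rotation vector, rad) and "tvec" (3), from world to camera coordinates, as OpenCV has them. Camera axes: x right, y down, z forward; pixel columns grow to the right and rows downward; lengths in m; the calibration is good to about 2 mm. A picture is of the moment at which its call begins. camera_model takes no time and is no camera call.
- robot.close_job(): hands the job in; it is judged then, once.
Trained networks look in the newest picture that a camera, given by its name, has taken for a name from the list of things; names that differ only in an ending like _2 or _b are one class to them, and where a whole thing is asked for, a point or a joint stands for the part that bears it (a point fixed in the world has none). Each returns a list of dicts, best first, with "score" (0 to 1); they miss things now and then, are a little off and sometimes report something else, mostly with a low value. They report only what shows in the picture. A call takes as long as a camera call.
- robot.recognise(name, camera): "centre" ([x, y, z] in m, in world coordinates, good to about 4 mm: the middle of the surface that is visible of it).
- robot.spot_point(name, camera): "centre" ([x, y, z] in m, in world coordinates, good to about 4 mm: a listed point, or the origin of a listed thing).
The state is a dict: "time": time; "joint_positions": joint angles; "qvel": joint speeds; "joint_torque": joint torques, N m; "tool_pos": TCP position; "ee_rot": TCP orientation; "wrist_force": force on the tool from outside, world axes, zero at the start; "wrist_torque": the same for the moment, N m; "width": finger opening in m; "finger_force": force on a finger pad.
Only numpy, scipy, OpenCV 4.12 (cv2) and the standard library are available. Lean on these libraries where they do the work, as an engineer would, in place of code of your own. Each camera call takes 0.05 s, during which the arm holds its last target. There are 200 camera calls.

### The job

The vise on the welding table stands at the wrong angle and its base is unlocked. Swing the vise round until it has clicked in at 45 degrees anticlockwise (seen from above) of the zero mark on its base plate; the base clicks every 15 degrees, so that is the third click past zero. Then swing the lock lever beside it fully home so that the base is locked there, and leave the small things lying round the vise where they are.

Things in the scene. Friction and masses are not known exactly. Their poses are not given: they have to be found in the camera images.
- base_centre (a point): Centre of the underside of the fixed vise base, a grey 180x180x14 mm plate; the swivel axis is vertical through it. The frame's -x axis points along the zero mark (widest white line, middle of the plate edge on the robot's side). White marks follow every 15 degrees to 60 each side, longer at 45. The spring-detent housing stands at the +x edge.
- swivel (a joint): Angle of the vise on its base, rad, positive anticlockwise from above; 0 when its screw end points along the zero mark (base -x). A spring plunger pulls it into a notch every 0.2618 rad (15 degrees) from up to half a step away; 45 degrees is 0.785. Stops at -1.31 and 1.31. A click takes 3 to 6 N sideways at the screw head. It turns only while the lock lever is open.
- screw_head (a point): Middle of the vise's screw head, 123 mm from the swivel axis, 62 mm above the table, turning with the vise: a level steel cylinder 30 mm thick, 34 mm long along the radius, with an upright bar (9 mm thick, 14 mm balls at its ends, z 19 to 107 mm) through it. Free space on both sides, so it can be pushed sideways. The frame's -x axis points outward along the screw.
- lock_lever (a joint): Angle of the lock lever, rad: 0 open, 0.45 fully home (locked). It turns about an upright pivot; growing = anticlockwise seen from above. It stays where left and takes about 1 to 2 N at its peg. Its tooth enters the index ring only when the vise stands in or close to a notch.
- lock_peg (a point): Middle of the upright peg at the end of the lock lever, 47 mm above the table; the peg is 14 mm thick and stands from z 29 to z 65 mm, 70 mm from the pivot. The lever below it is a flat steel bar 12 mm wide. The frame's y axis points from the pivot to the peg; closing moves the peg along -x of this frame (about 31 mm in all).
- lock_pivot (a point): Point on the lock lever's pivot axis at the height of lock_peg, on the base's +y side (40 mm along base x and 67 mm along base y from the centre).
- chalk: Bystander: soapstone stick 12x90x5 mm lying right of the vise; origin at the centre of its underside.
- barbed_fitting: Bystander: brass barbed fitting 23x50x20 mm lying left of the vise; origin at its underside.
- plain_fitting: Bystander: brass fitting 19x22x34 mm standing right of the vise; origin at its underside.
- tape: Bystander: tape measure 34x86x70 mm standing near the left edge of the table; origin at its underside.
- jaw_top (a point): Point on the swivel axis at the top of the vise's jaws, 103 mm above the table. Jaws and body are 80 mm wide across the screw and run from 70 mm towards the screw end to 95 mm behind. A steel channel 50x130x30 mm is clamped crosswise in the jaws, top at z 111 mm, and is part of the vise.

How it is judged:
By the outcome, as a careful person would: the job done as asked, in the order asked, and still so for the second after the job is handed in, with the robot touching nothing.
It also fails if it takes over 64 s, if anything falls off the work surface, if the arm or the gripper's body presses on something with over 40 N, if the wrist force passes 120 N, or if a joint passes its speed limit or range.

## Working session

There is one attempt and no reset: what is moved stays moved. The work goes in short steps, Python scripts to look and compute and a tool call to move; the robot and the scene stay as the last step left them, time stands still between calls to the robot, and variables do not carry over. Pictures are saved under pics/ and viewed, at most 10 in all, crops included, and the job is handed in when it is done.

Besides the shell and the picture viewer there is one more tool, called after ">>>" as name(argument=value, ...) on one line, values as JSON. play_rows: Moves the arm, as the interface text tells. Its arguments: {"type":"object","properties":{"translation":{"type":"array","items":{"type":"array","items":{"type":"number","minimum":-1,"maximum":1}}},"twist":{"type":"array","items":{"type":"array","items":{"type":"number","minimum":-1,"maximum":1}}},"gripper":{"type":"array","items":{"type":"number"}}},"required":["translation","twist","gripper"]}

```bash
mkdir -p pics; python3 - <<'E'
from bench import robot
import cv2
for c in ("top","side"):
    cv2.imwrite(f"pics/{c}0.png",robot.snapshot(c)[:,:,::-1])
    for n in ("base_centre","screw_head","lock_peg","lock_pivot","jaw_top","chalk","barbed_fitting","plain_fitting","tape"):
        print(c,n,[(round(d["score"],2),[round(float(v),4) for v in d["centre"]]) for d in robot.spot_point(n,c)][:2])
o=robot.get_obs();print(o)
E
```

```text
top base_centre []
top screw_head [(0.93, [0.4506, -0.0644, 0.0618]), (0.74, [0.556, -0.113, 0.1063])]
top lock_peg []
top lock_pivot [(0.78, [0.609, -0.0491, 0.0457])]
top jaw_top [(0.91, [0.5575, -0.111, 0.1051])]
top chalk [(0.83, [0.5103, -0.3148, -0.0008])]
top barbed_fitting [(0.69, [0.5671, 0.0801, 0.0004])]
top plain_fitting [(0.49, [0.608, -0.2769, 0.0012])]
top tape [(0.74, [0.5577, -0.1124, 0.1044]), (0.56, [0.4151, 0.2408, -0.0003])]
side base_centre []
side screw_head [(0.7, [0.4416, -0.0614, 0.0637])]
side lock_peg [(0.55, [0.6401, 0.0093, 0.0478])]
side lock_pivot [(0.7, [0.6139, -0.0522, 0.0461])]
side jaw_top [(0.59, [0.5624, -0.1078, 0.103])]
side chalk []
side barbed_fitting [(0.54, [0.5619, 0.0785, -0.0041]), (0.22, [0.6123, -0.2754, 0.0021])]
side plain_fitting [(0.52, [0.6105, -0.2755, 0.0028])]
side tape [(0.9, [0.411, 0.2415, -0.0013])]
{'time': 1.0, 'joint_positions': array([ 1.17487346e+00,  8.72167589e-02,  1.37067014e+00, -3.61707004e-06,
        1.68359885e+00, -1.03123623e-01]), 'qvel': array([-0.00063232,  0.00109549, -0.00100042, -0.00118941,  0.00032802,
        0.00074019]), 'joint_torque': array([ 1.25681410e-03, -3.40052640e+01, -3.02608180e+01,  7.19842175e-02,
        2.36378016e-02,  9.37332516e-06]), 'tool_pos': array([0.15876975, 0.52659605, 0.40471187]), 'ee_rot': array([3.14148669e+00, 1.45797446e-05, 2.84879300e+00]), 'wrist_force': array([-0.210872  , -0.53663773, -0.52202344]), 'wrist_torque': array([-0.00038294, -0.06916754, -0.01732299]), 'finger_force': 0.0, 'width': 0.09358595620667726}
```

View pics/top0.png

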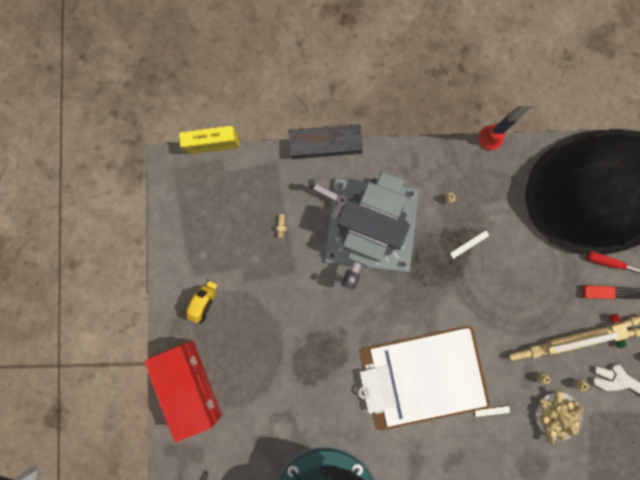

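View pics/side0.png

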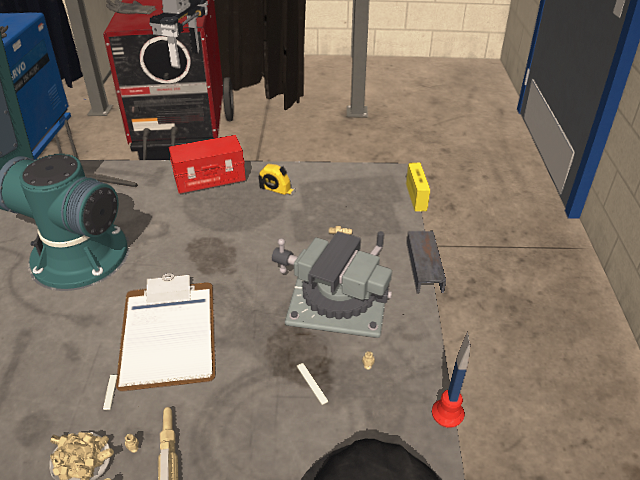

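The top view shows the vise plate around (372,225), the screw head at (352,277) and the lock peg at (312,185). In the side view the screw head is at (280,257). I'll enlarge the vise to get the base yaw.

```bash
python3 - <<'E'
import cv2
a=cv2.imread("pics/top0.png")[165:295,290:440]
cv2.imwrite("pics/c0.png",cv2.resize(a,None,fx=4.6,fy=4.6,interpolation=cv2.INTER_CUBIC))
E
```

```text
(no output)
```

View pics/c0.png

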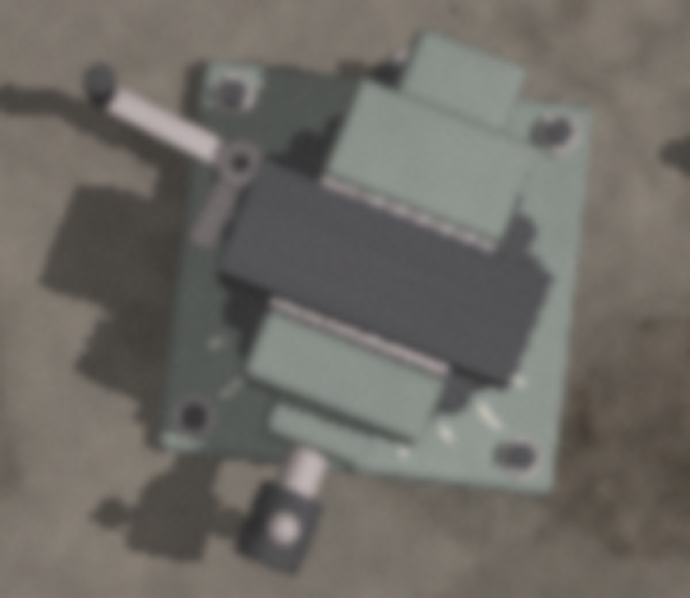

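The crop shows the plate corners at (205,60), (592,105), (550,492) and (162,450), the peg top at (100,82), and the bar's top ball at (285,527). Next I'll convert these to world positions.

```bash
cat > h.py <<'E'
from bench import robot
import numpy as np, cv2
def w(px,z,cam="top"):
    m=robot.camera_model(cam);K=np.array(m["camera_matrix"]);R=cv2.Rodrigues(np.array(m["rvec"],float))[0];t=np.array(m["tvec"],float).ravel()
    u=cv2.undistortPoints(np.array([[px]],float),K,np.array([m["k1"],0,0,0],float))[0,0]
    c=-R.T@t;d=R.T@np.r_[u,1];return c+d*(z-c[2])/d[2]
E
python3 - <<'E'
from h import *
f=lambda x,y,z:w((290+(x+.5)/4.6-.5,165+(y+.5)/4.6-.5),z)
TL,TR,BR,BL=[f(*p,.014) for p in((205,60),(592,105),(550,492),(162,450))]
c=(TL+TR+BR+BL)/4
dx=(TL+TR-BL-BR)/2;dy=(TL+BL-TR-BR)/2
print(c,np.linalg.norm(dx),np.linalg.norm(dy),np.degrees([np.arctan2(dx[1],dx[0]),np.arctan2(-dy[0],dy[1])]))
s=f(285,527,.107)
ch=[f(*p,.111) for p in((270,160),(552,275),(505,385),(220,268))]
print("bar",s,np.degrees(np.arctan2(*(s-c)[1::-1])),np.linalg.norm((s-c)[:2]))
d=ch[0]-ch[1]+ch[3]-ch[2];print("channel yaw",np.degrees(np.arctan2(-d[0],d[1])), np.mean(ch,0))
yaw=np.arctan2(dx[1],dx[0])
pv=c[:2]+np.array([[np.cos(yaw),-np.sin(yaw)],[np.sin(yaw),np.cos(yaw)]])@[.04,.067]
print("pivot",pv,"peg",f(100,82,.065))
E
```

```text
[ 0.5609776  -0.11084082  0.014     ] 0.1777336374484417 0.17608934460859454 [-8.1463465  -8.12793017]
bar [ 0.44893882 -0.06245524  0.107     ] 156.6421979834598 0.122040374033527
channel yaw -24.098990456609958 [ 0.55206829 -0.10708826  0.111     ]
pivot [ 0.61006801 -0.05018497] peg [0.64327733 0.01012981 0.065     ]
```

>>> play_rows(translation=[[-0.7,-0.75,0.1],[-0.7,-0.75,0.1],[-0.7,-0.75,0.1],[-0.7,-0.75,0.1],[-0.7,-0.75,0.1],[-0.7,-0.75,0.1],[-0.7,-0.75,0.1],[-0.7,-0.75,0.1]], twist=[[0,0,0],[0,0,0],[0,0,0],[0,0,0],[0,0,0],[0,0,0],[0,0,0],[0,0,0]], gripper=[1,1,1,1,1,1,1,1])

```text
time: 1.8
tool_pos: [0.3042, 0.2306, 0.3728]
ee_rot: [3.141, 0.001, 2.849]
wrist_force: [1.2, -0.0, 0.2]
width: 0.0937
finger_force: 0.0
```

>>> play_rows(translation=[[-0.7,-0.75,0.1],[-0.7,-0.75,0.1],[-0.7,-0.75,0.1],[-0.7,-0.75,0.1],[-0.7,-0.75,0.1],[-0.7,-0.75,0.1],[-0.7,-0.75,0.1],[-0.7,-0.75,0.1]], twist=[[0,0,0],[0,0,0],[0,0,0],[0,0,0],[0,0,0],[0,0,0],[0,0,0],[0,0,0]], gripper=[1,1,1,1,1,1,1,1])

```text
time: 2.6
tool_pos: [0.4495, -0.0641, 0.3407]
ee_rot: [3.141, 0.001, 2.848]
wrist_force: [0.6, 0.6, 1.1]
width: 0.0935
finger_force: 0.0
```

>>> play_rows(translation=[[0,0,0],[0,0,0],[0,0,0],[0,0,0],[0,0,0],[0,0,0],[0,0,0],[0,0,0]], twist=[[0,0,1],[0,0,1],[0,0,1],[0,0,1],[0,0,1],[0,0,1],[0,0,1],[0,0,1]], gripper=[1,1,1,1,1,1,1,1])

```text
time: 3.4
tool_pos: [0.4491, -0.0623, 0.3407]
ee_rot: [3.141, 0.0, 2.045]
wrist_force: [0.6, 0.0, 0.1]
width: 0.0937
finger_force: 0.0
```

>>> play_rows(translation=[[0,0,0],[0,0,0],[0,0,0],[0,0,0],[0,0,0],[0,0,0],[0,0,0],[0,0,0]], twist=[[0,0,1],[0,0,1],[0,0,1],[0,0,1],[0,0,1],[0,0,1],[0,0,1],[0,0,1]], gripper=[0.1,0.1,0.1,0.1,0.1,0.1,0.1,0.1])

```text
time: 4.2
tool_pos: [0.4491, -0.0623, 0.3408]
ee_rot: [3.141, -0.0, 1.245]
wrist_force: [-0.4, 0.4, -0.4]
width: 0.0514
finger_force: 0.0
```

>>> play_rows(translation=[[0,0,0],[0,0,0],[0,0,0],[0,0,0],[0,0,0],[0,0,0],[0,0,0],[0,0,0]], twist=[[0,0,1],[0,0,1],[0,0,1],[0,0,1],[0,0,1],[0,0,1],[0,0,1],[0,0,1]], gripper=[0.1,0.1,0.1,0.1,0.1,0.1,0.1,0.1])

```text
time: 5.0
tool_pos: [0.4491, -0.0623, 0.3408]
ee_rot: [3.142, -0.0, 0.445]
wrist_force: [-0.5, 0.6, -0.0]
width: 0.0516
finger_force: 0.0
```

>>> play_rows(translation=[[0,0,0],[0,0,0],[0,0,0],[0,0,0],[0,0,0],[0,0,0],[0,0,0],[0,0,0]], twist=[[0,0,1],[0,0,1],[0,0,1],[0,0,1],[0,0,1],[0,0,1],[0,0,1],[0,0,1]], gripper=[0.1,0.1,0.1,0.1,0.1,0.1,0.1,0.1])

```text
time: 5.8
tool_pos: [0.4491, -0.0623, 0.3408]
ee_rot: [-3.141, -0.0, -0.355]
wrist_force: [0.1, 0.2, 0.0]
width: 0.0515
finger_force: 0.0
```

>>> play_rows(translation=[[0,0,0],[0,0,0]], twist=[[0,0,0.5],[0,0,0]], gripper=[0.1,0.1])

```text
time: 6.0
tool_pos: [0.4491, -0.0623, 0.3408]
ee_rot: [-3.141, -0.0, -0.401]
wrist_force: [-0.2, -0.5, 0.5]
width: 0.0516
finger_force: 0.0
```

>>> play_rows(translation=[[0,0,0.4],[0,0,0.4],[0,0,0.4],[0,0,0.4],[0,0,0.4],[0,0,0.4],[0,0,0],[0,0,0]], twist=[[0,0,0],[0,0,0],[0,0,0],[0,0,0],[0,0,0],[0,0,0],[0,0,0],[0,0,0]], gripper=[0.1,0.1,0.1,0.1,0.1,0.1,-0.15,-0.15])

```text
time: 6.8
tool_pos: [0.4492, -0.0623, 0.2448]
ee_rot: [-3.142, 0.0, -0.401]
wrist_force: [-0.2, 0.1, 0.6]
width: 0.0407
finger_force: 0.0
```

```bash
python3 - <<'E'
from h import *
cv2.imwrite("pics/side1.png",cv2.resize(robot.snapshot("side")[180:360,220:440,::-1],None,fx=3,fy=3))
E
```

```text
(no output)
```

View pics/side1.png

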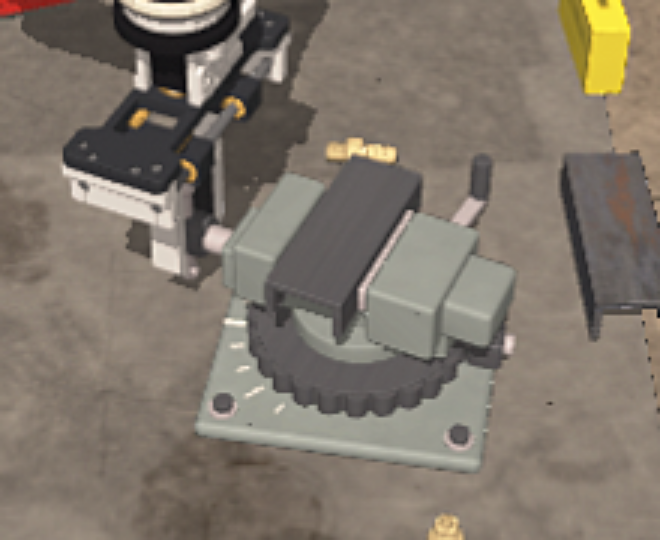

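The side view shows the fingers straddling the screw head, at about (190,240). Now I'll swing it 60° along the arc.

>>> play_rows(translation=[[0.004,0.154,0],[0.004,0.154,0],[0.004,0.154,0],[0.004,0.154,0],[0.004,0.154,0],[0.004,0.154,0],[0.004,0.154,0],[0.004,0.154,0]], twist=[[0,0,-0.5],[0,0,-0.5],[0,0,-0.5],[0,0,-0.5],[0,0,-0.5],[0,0,-0.5],[0,0,-0.5],[0,0,-0.5]], gripper=[-0.15,-0.15,-0.15,-0.15,-0.15,-0.15,-0.15,-0.15])

```text
time: 7.65
tool_pos: [0.4399, -0.1098, 0.2461]
ee_rot: [-3.139, -0.003, 0.001]
wrist_force: [1.1, 2.0, 0.6]
width: 0.0404
finger_force: 1.3
```

>>> play_rows(translation=[[0.004,0.154,0],[0.004,0.154,0],[0.004,0.154,0],[0.004,0.154,0],[0.004,0.154,0],[0.004,0.154,0],[0.004,0.154,0],[0.004,0.154,0]], twist=[[0,0,-0.5],[0,0,-0.5],[0,0,-0.5],[0,0,-0.5],[0,0,-0.5],[0,0,-0.5],[0,0,-0.5],[0,0,-0.5]], gripper=[-0.15,-0.15,-0.15,-0.15,-0.15,-0.15,-0.15,-0.15])

```text
time: 8.45
tool_pos: [0.4497, -0.1587, 0.2462]
ee_rot: [3.14, -0.002, 0.401]
wrist_force: [0.6, -0.2, 0.1]
width: 0.0401
finger_force: 0.0
```

>>> play_rows(translation=[[0.004,0.154,0],[0.004,0.154,0],[0.004,0.154,0],[0.004,0.154,0],[0.004,0.154,0],[0,0,0],[0,0,0],[0,0,0]], twist=[[0,0,-0.5],[0,0,-0.5],[0,0,-0.5],[0,0,-0.5],[0,0,-0.5],[0,0,0],[0,0,0],[0,0,0]], gripper=[-0.15,-0.15,-0.15,-0.15,-0.15,-0.15,-0.15,-0.15])

```text
time: 9.25
tool_pos: [0.4645, -0.1847, 0.2451]
ee_rot: [3.141, -0.0, 0.648]
wrist_force: [0.4, 0.1, -0.5]
width: 0.0404
finger_force: 0.0
```

>>> play_rows(translation=[[0,0,0],[0,0,0],[0,0,-0.5],[0,0,-0.5],[0,0,-0.5],[0,0,-0.5],[0,0,-0.5],[0,0,-0.5]], twist=[[0,0,0],[0,0,0],[0,0,0],[0,0,0],[0,0,0],[0,0,0],[0,0,0],[0,0,0]], gripper=[0.1,0.1,0.1,0.1,0.1,0.1,0.1,0.1])

```text
time: 10.05
tool_pos: [0.4644, -0.1847, 0.3654]
ee_rot: [-3.141, -0.0, 0.649]
wrist_force: [1.0, -0.7, 0.6]
width: 0.052
finger_force: 0.0
```

```bash
python3 - <<'E'
from h import *
for c in("top","side"):
    a=robot.snapshot(c)[:,:,::-1];cv2.imwrite(f"pics/{c}2.png",a)
    for n in("screw_head","lock_peg","lock_pivot"):print(c,n,[(round(d["score"],2),np.round(d["centre"],4)) for d in robot.spot_point(n,c)][:2])
a=cv2.imread("pics/top2.png")[165:295,290:440];b=cv2.imread("pics/side2.png")[200:350,250:420]
o=np.hstack([cv2.resize(a,(460,400),interpolation=2),cv2.resize(b,(340,400))[:, :340]])
cv2.imwrite("pics/c2.png",o)
E
```

```text
top screw_head [(0.82, array([ 0.466, -0.183,  0.064]))]
top lock_peg [(0.88, array([0.6394, 0.0096, 0.0489]))]
top lock_pivot [(0.72, array([ 0.6093, -0.0493,  0.0442]))]
side screw_head [(0.76, array([ 0.4593, -0.1859,  0.0628]))]
side lock_peg [(0.48, array([0.6442, 0.0094, 0.046 ]))]
side lock_pivot []
```

View pics/c2.png

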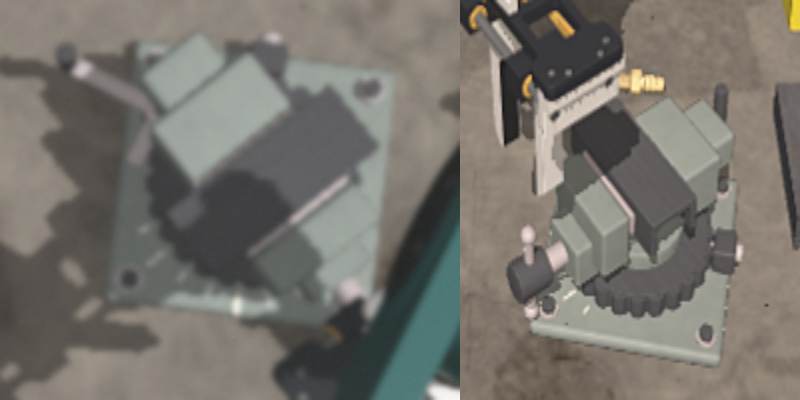

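The screw head is at (0.463,-0.185), which matches the predicted 45° notch. Next is the lock lever.

>>> play_rows(translation=[[0.81,-0.15,0.08],[0.81,-0.15,0.08],[0.81,-0.15,0.08],[0.81,-0.15,0.08],[0.81,-0.15,0.08],[0.81,-0.15,0.08],[0.81,-0.15,0.08],[0.81,-0.15,0.08]], twist=[[0,0,0],[0,0,0],[0,0,0],[0,0,0],[0,0,0],[0,0,0],[0,0,0],[0,0,0]], gripper=[0.1,0.1,0.1,0.1,0.1,0.1,0.1,0.1])

```text
time: 11.25
tool_pos: [0.6427, 0.0111, 0.3375]
ee_rot: [-3.14, 0.002, 0.649]
wrist_force: [-0.0, -0.1, 0.2]
width: 0.0514
finger_force: 0.0
```

>>> play_rows(translation=[[0,0,0],[0,0,0],[0,0,0],[0,0,0],[0,0,0],[0,0,0],[0,0,0]], twist=[[0,0,-1],[0,0,-1],[0,0,-1],[0,0,-1],[0,0,-0.27],[0,0,0],[0,0,0]], gripper=[-0.1,-0.1,-0.1,-0.1,-0.1,-0.1,-0.1])

```text
time: 11.95
tool_pos: [0.642, 0.0099, 0.3386]
ee_rot: [-3.141, 0.0, 1.074]
wrist_force: [-0.9, 0.2, -0.5]
width: 0.0425
finger_force: 0.0
```

>>> play_rows(translation=[[0,0,0.42],[0,0,0.42],[0,0,0.42],[0,0,0.42],[0,0,0.42],[0,0,0.42],[0,0,0]], twist=[[0,0,0],[0,0,0],[0,0,0],[0,0,0],[0,0,0],[0,0,0],[0,0,0]], gripper=[-0.1,-0.1,-0.1,-0.1,-0.1,-0.1,-0.1])

```text
time: 12.65
tool_pos: [0.641, 0.01, 0.2349]
ee_rot: [-3.136, 0.003, 1.075]
wrist_force: [-0.0, 0.1, -1.0]
width: 0.0423
finger_force: 0.0
```

```bash
python3 - <<'E'
from h import *
cv2.imwrite("pics/side3.png",cv2.resize(robot.snapshot("side")[180:360,220:440,::-1],None,fx=3,fy=3))
E
```

```text
(no output)
```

View pics/side3.png

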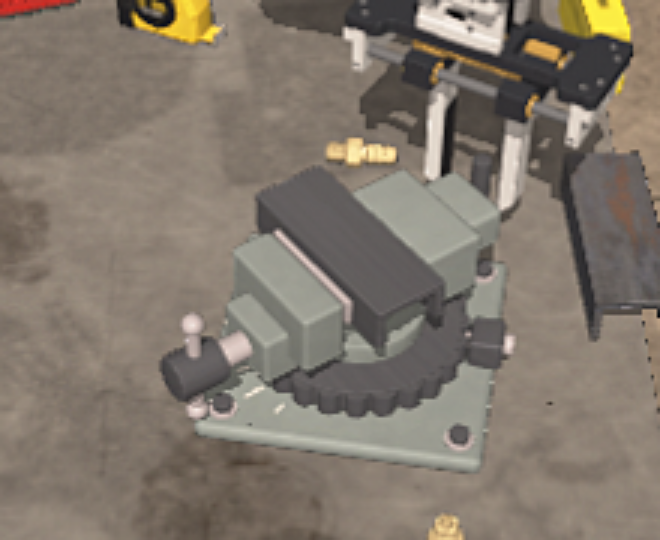

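The side view shows the peg at (483,170), between the fingers. Now I'll swing the lever.

>>> play_rows(translation=[[0,0,0],[-0.002,-0.09,0],[-0.002,-0.09,0],[-0.002,-0.09,0],[-0.002,-0.09,0],[-0.002,-0.09,0],[-0.002,-0.09,0],[-0.002,-0.09,0]], twist=[[0,0,0],[0,0,-0.5],[0,0,-0.5],[0,0,-0.5],[0,0,-0.5],[0,0,-0.5],[0,0,-0.5],[0,0,-0.5]], gripper=[-0.4,-0.4,-0.4,-0.4,-0.4,-0.4,-0.4,-0.4])

```text
time: 13.5
tool_pos: [0.6189, 0.0178, 0.2402]
ee_rot: [3.137, -0.0, 1.427]
wrist_force: [1.4, 0.2, -1.2]
width: 0.0278
finger_force: 0.8
```

>>> play_rows(translation=[[-0.002,-0.09,0],[-0.002,-0.09,0],[0,-0.05,0],[0,-0.05,0],[0,0,0]], twist=[[0,0,-0.5],[0,0,-0.5],[0,0,0],[0,0,0],[0,0,0]], gripper=[-0.4,-0.4,-0.4,-0.4,-0.4])

```text
time: 14.0
tool_pos: [0.6102, 0.0184, 0.2403]
ee_rot: [3.127, 0.0, 1.525]
wrist_force: [12.3, -0.7, -8.7]
width: 0.0287
finger_force: 6.3
```

>>> play_rows(translation=[[0,-0.05,0],[0,-0.05,0],[0,0,0]], twist=[[0,0,0],[0,0,0],[0,0,0]], gripper=[-0.4,-0.4,-0.4])

```text
time: 14.3
tool_pos: [0.6082, 0.0184, 0.2403]
ee_rot: [3.118, 0.0, 1.525]
wrist_force: [21.5, -1.3, -14.0]
width: 0.0283
finger_force: 11.0
```

```bash
python3 - <<'E'
from h import *
for c in("top","side"):
    robot.snapshot(c);print(c,[(round(d["score"],2),np.round(d["centre"],4)) for n in("lock_peg","screw_head") for d in robot.spot_point(n,c)])
o=robot.get_obs();print(o["wrist_force"],o["tool_pos"],o["ee_rot"],o["width"])
E
```

```text
top [(0.64, array([ 0.4679, -0.185 ,  0.0638]))]
side [(0.72, array([ 0.4568, -0.1821,  0.0624])), (0.62, array([0.6194, 0.0156, 0.0479])), (0.71, array([ 0.4611, -0.185 ,  0.063 ]))]
[ 22.46303991  -1.40817433 -13.18329632] [0.60832352 0.01840114 0.24031599] [ 3.11862351e+00 -1.56757262e-05  1.52479717e+00] 0.02852518704187738
```

The force rises linearly, so the lever has hit something hard. I'll back off, lift and check the lever angle.

>>> play_rows(translation=[[0,0.15,0],[0,0.1,0],[0,0,-0.6],[0,0,-0.7],[0,0,-0.7],[0.6,-0.8,-0.3],[0.6,-0.8,0],[0.6,-0.8,0]], twist=[[0,0,0],[0,0,0],[0,0,0],[0,0,0],[0,0,0],[0,0,0],[0,0,0],[0,0,0]], gripper=[-0.4,-0.4,-0.4,-0.4,-0.4,-0.4,-0.4,-0.4])

```text
time: 15.4
tool_pos: [0.5194, 0.0954, 0.3322]
ee_rot: [3.139, -0.001, 1.525]
wrist_force: [-0.4, -0.3, 1.0]
width: 0.0284
finger_force: 0.0
```

>>> play_rows(translation=[[0.8,0,0],[0.8,0,0],[0.8,0,0]], twist=[[0,0,0],[0,0,0],[0,0,0]], gripper=[-0.4,-0.4,-0.4])

```text
time: 15.7
tool_pos: [0.524, 0.1918, 0.3318]
ee_rot: [3.14, -0.001, 1.525]
wrist_force: [0.3, -0.0, -0.0]
width: 0.028
finger_force: 0.0
```

```bash
python3 - <<'E'
from h import *
for c in("top","side"):
    a=robot.snapshot(c)[:,:,::-1];cv2.imwrite(f"pics/{c}4.png",a)
    for n in("screw_head","lock_peg","lock_pivot"):print(c,n,[(round(d["score"],2),np.round(d["centre"],4)) for d in robot.spot_point(n,c)][:2])
a=cv2.imread("pics/top4.png")[165:295,290:440]
cv2.imwrite("pics/c4.png",cv2.resize(a,None,fx=4.6,fy=4.6,interpolation=2))
E
```

```text
top screw_head [(0.84, array([ 0.4655, -0.1855,  0.0667]))]
top lock_peg [(0.7, array([0.6186, 0.0175, 0.0509]))]
top lock_pivot [(0.49, array([ 0.6094, -0.0491,  0.0454]))]
side screw_head [(0.81, array([ 0.457 , -0.1824,  0.0623]))]
side lock_peg [(0.38, array([0.6226, 0.0148, 0.0471]))]
side lock_pivot []
```

View pics/c4.png

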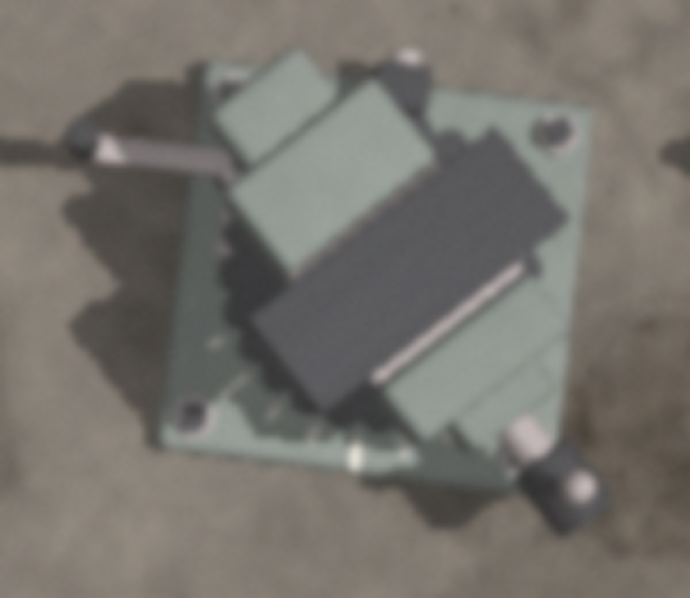

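The crop shows the peg top at (82,137), the bar's ball at (582,487), and the channel corners at (490,128), (570,212), (322,410) and (250,322).

```bash
python3 - <<'E'
from h import *
f=lambda x,y,z:w((290+(x+.5)/4.6-.5,165+(y+.5)/4.6-.5),z)
c=np.array([.561,-.1108]);pv=np.array([.6100,-.0501])
an=lambda v:np.degrees(np.arctan2(v[1],v[0]))
for p in((100,82),(82,137)):
    q=f(*p,.065)[:2];print("peg",q,an(q-pv),np.linalg.norm(q-pv))
s=f(582,487,.107)[:2];print("bar",s,an(s-c)%360-171.9)
ch=[f(*p,.111)[:2] for p in((490,128),(570,212),(322,410),(250,322))]
d=ch[0]+ch[1]-ch[2]-ch[3];print("channel",an(d)+90+8.1, np.mean(ch,0))
E
```

```text
peg [0.64327733 0.01012981] 61.07908367942806 0.06881141316586266
peg [0.6194704  0.01853013] 82.14326644955963 0.06928047112420814
bar [ 0.46184533 -0.18416808] 44.59906023111728
channel 45.25150764960395 [ 0.5534796  -0.11606378]
```

The lever stopped hard at about 0.37 rad of swing, a little short of the nominal 0.45. I'll test whether the vise is locked by nudging the screw head gently.

>>> play_rows(translation=[[-0.95,-0.11,-0.05],[-0.95,-0.11,-0.05],[-0.95,-0.11,-0.05],[-0.95,-0.11,-0.05],[-0.95,-0.11,-0.05],[-0.95,-0.11,-0.05],[-0.95,-0.11,-0.05],[-0.95,-0.11,-0.05]], twist=[[0,0,0],[0,0,0],[0,0,0],[0,0,0],[0,0,0],[0,0,0],[0,0,0],[0,0,0]], gripper=[0,0,0,0,0,0,0,0])

```text
time: 16.9
tool_pos: [0.4749, -0.1137, 0.3466]
ee_rot: [3.141, 0.0, 1.524]
wrist_force: [0.2, -0.6, -0.2]
width: 0.047
finger_force: 0.0
```

>>> play_rows(translation=[[-0.95,-0.11,-0.05],[-0.95,-0.11,-0.05],[0,0,0],[0,0,0],[0,0,0],[0,0,0],[0,0,0],[0,0,0]], twist=[[0,0,0],[0,0,0],[0,0,1],[0,0,1],[0,0,1],[0,0,1],[0,0,1],[0,0,1]], gripper=[0,0,0,0,0,0,0,0])

```text
time: 17.7
tool_pos: [0.4631, -0.1878, 0.3504]
ee_rot: [-3.142, 0.0, 0.92]
wrist_force: [-0.5, 0.3, -0.9]
width: 0.0468
finger_force: 0.0
```

>>> play_rows(translation=[[0,0,0],[0,0,0],[0,0,0],[0,0,0]], twist=[[0,0,1],[0,0,1],[0,0,0.8],[0,0,0]], gripper=[0,0,0,0])

```text
time: 18.1
tool_pos: [0.4632, -0.1876, 0.3504]
ee_rot: [3.142, 0.0, 0.644]
wrist_force: [-0.1, 0.2, -0.4]
width: 0.0469
finger_force: 0.0
```

>>> play_rows(translation=[[0.045,-0.06,0.4],[0,0,0.45],[0,0,0.45],[0,0,0.45],[0,0,0.45],[0,0,0.45],[0,0,0],[0,0,0]], twist=[[0,0,0],[0,0,0],[0,0,0],[0,0,0],[0,0,0],[0,0,0],[0,0,0],[0,0,0]], gripper=[0,0,0,0,0,0,-0.27,-0.27])

```text
time: 18.9
tool_pos: [0.4635, -0.1843, 0.2445]
ee_rot: [-3.141, 0.0, 0.646]
wrist_force: [1.3, -0.1, 0.6]
width: 0.0359
finger_force: 0.0
```

>>> play_rows(translation=[[0,0.07,0],[0,0.07,0],[0,0,0]], twist=[[0,0,0],[0,0,0],[0,0,0]], gripper=[-0.27,-0.27,-0.27])

```text
time: 19.2
tool_pos: [0.4661, -0.1873, 0.2449]
ee_rot: [-3.134, 0.001, 0.646]
wrist_force: [-5.6, 6.2, 4.9]
width: 0.0346
finger_force: 4.5
```

>>> play_rows(translation=[[0,0.05,0],[0,0,0]], twist=[[0,0,0],[0,0,0]], gripper=[-0.27,-0.27])

```text
time: 19.4
tool_pos: [0.4668, -0.1881, 0.2448]
ee_rot: [-3.131, 0.001, 0.647]
wrist_force: [-8.7, 8.9, 7.7]
width: 0.0347
finger_force: 6.3
```

>>> play_rows(translation=[[0,-0.1,0],[0,-0.1,0],[0,-0.06,0],[0,0,0]], twist=[[0,0,0],[0,0,0],[0,0,0],[0,0,0]], gripper=[-0.27,-0.27,-0.27,-0.27])

```text
time: 19.8
tool_pos: [0.4623, -0.1819, 0.2451]
ee_rot: [3.139, -0.001, 0.646]
wrist_force: [-0.4, 0.2, -0.8]
width: 0.0344
finger_force: 0.0
```

>>> play_rows(translation=[[0,-0.05,0],[0,0,0]], twist=[[0,0,0],[0,0,0]], gripper=[-0.27,-0.27])

```text
time: 20.0
tool_pos: [0.4612, -0.1805, 0.2449]
ee_rot: [3.139, -0.001, 0.646]
wrist_force: [1.1, -1.1, 1.6]
width: 0.0343
finger_force: 0.9
```

>>> play_rows(translation=[[0,-0.05,0],[0,-0.02,0],[0,0,0]], twist=[[0,0,0],[0,0,0],[0,0,0]], gripper=[-0.27,-0.27,-0.27])

```text
time: 20.3
tool_pos: [0.46, -0.1791, 0.2449]
ee_rot: [3.135, -0.001, 0.645]
wrist_force: [4.0, -6.0, -2.2]
width: 0.0344
finger_force: 3.5
```

The vise resists over 7 N one way and 12 N the other, so the tooth is engaged. I'll go back and press the lever again to make sure it is fully home.

>>> play_rows(translation=[[0,0.12,0],[0,0,0],[0,0,-0.5],[0,0,-0.5],[0,0,-0.5],[0,0,-0.5],[0,0,-0.5],[0,0,0]], twist=[[0,0,0],[0,0,0],[0,0,0],[0,0,0],[0,0,0],[0,0,0],[0,0,0],[0,0,0]], gripper=[0,0,0,0,0,0,0,0])

```text
time: 21.1
tool_pos: [0.4624, -0.1817, 0.3471]
ee_rot: [3.137, -0.003, 0.646]
wrist_force: [0.2, 0.2, 0.2]
width: 0.0472
finger_force: 0.0
```

>>> play_rows(translation=[[0.82,-0.17,0],[0.82,-0.17,0],[0.82,-0.17,0],[0.82,-0.17,0],[0.82,-0.17,0],[0.82,-0.17,0],[0.82,-0.17,0],[0.3,-0.17,0]], twist=[[0,0,0],[0,0,0],[0,0,0],[0,0,0],[0,0,0],[0,0,0],[0,0,0],[0,0,0]], gripper=[-0.3,-0.3,-0.3,-0.3,-0.3,-0.3,-0.3,-0.3])

```text
time: 21.9
tool_pos: [0.6232, 0.0093, 0.3417]
ee_rot: [-3.139, 0.002, 0.648]
wrist_force: [-0.7, -0.0, -0.1]
width: 0.0327
finger_force: 0.0
```

>>> play_rows(translation=[[0,0,0],[0,0,0],[0,0,0],[0,0,0],[0,0,0],[0,0,0],[0,0,0],[0,0,0]], twist=[[0,0,-1],[0,0,-1],[0,0,-1],[0,0,-1],[0,0,-1],[0,0,-1],[0,0,-1],[0,0,-0.9]], gripper=[-0.3,-0.3,-0.3,-0.3,-0.3,-0.3,-0.3,-0.3])

```text
time: 22.7
tool_pos: [0.6214, 0.0067, 0.343]
ee_rot: [-3.139, 0.0, 1.439]
wrist_force: [0.4, 0.2, 0.3]
width: 0.0327
finger_force: 0.0
```

>>> play_rows(translation=[[0.3,0,0.4],[0,0,0.44],[0,0,0.44],[0,0,0.44],[0,0,0.44],[0,0,0.44],[0,0,0]], twist=[[0,0,0],[0,0,0],[0,0,0],[0,0,0],[0,0,0],[0,0,0],[0,0,0]], gripper=[-0.3,-0.3,-0.3,-0.3,-0.3,-0.3,-0.3])

```text
time: 23.4
tool_pos: [0.6219, 0.0197, 0.2349]
ee_rot: [-3.132, 0.0, 1.434]
wrist_force: [-1.5, 0.5, -1.1]
width: 0.0333
finger_force: 0.0
```

>>> play_rows(translation=[[0,-0.1,0],[0,-0.1,0],[0,-0.08,0],[0,-0.08,0],[0,-0.06,0],[0,0,0]], twist=[[0,0,0],[0,0,0],[0,0,0],[0,0,0],[0,0,0],[0,0,0]], gripper=[-0.3,-0.3,-0.3,-0.3,-0.3,-0.3])

```text
time: 24.0
tool_pos: [0.609, 0.021, 0.2415]
ee_rot: [3.131, -0.001, 1.435]
wrist_force: [8.3, -0.6, -5.0]
width: 0.0334
finger_force: 4.6
```

>>> play_rows(translation=[[0,-0.08,0],[0,-0.08,0],[0,-0.05,0],[0,0,0]], twist=[[0,0,0],[0,0,0],[0,0,0],[0,0,0]], gripper=[-0.3,-0.3,-0.3,-0.3])

```text
time: 24.4
tool_pos: [0.605, 0.0213, 0.2415]
ee_rot: [3.113, -0.002, 1.435]
wrist_force: [29.6, -3.0, -19.0]
width: 0.0334
finger_force: 14.5
```

```bash
python3 - <<'E'
from h import *
a=robot.snapshot("side")[:,:,::-1];cv2.imwrite("pics/c5.png",cv2.resize(a[210:310,310:440],None,fx=6,fy=6,interpolation=2))
E
```

```text
(no output)
```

View pics/c5.png

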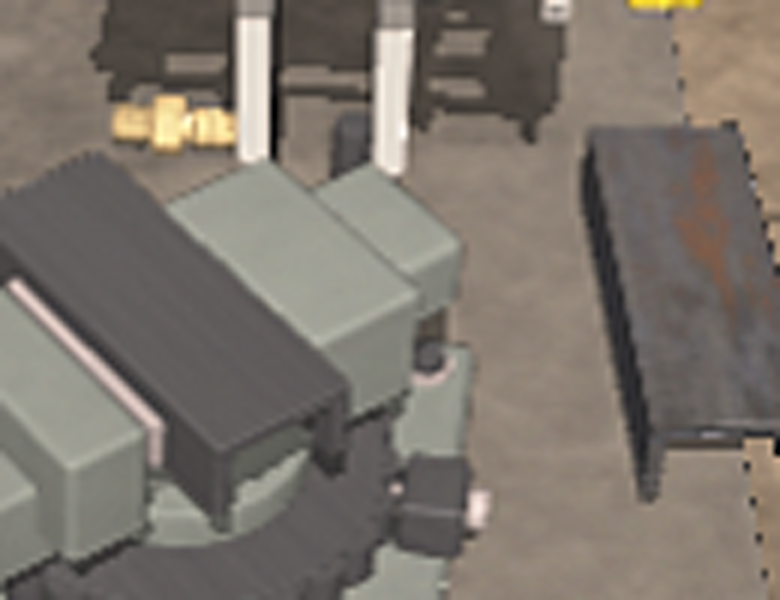

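The side crop shows the right finger against the peg at (375,140) and nothing else blocking it. At 30 N the lever still doesn't move, and the vise is stiff both ways, so the lever is at its home stop. I'll release and retreat.

>>> play_rows(translation=[[0,0.2,0],[0,0.2,0],[0,0,0],[0,0,-0.6],[0,0,-0.7],[0,0,-0.7],[0.6,0,-0.7],[0.8,0,0]], twist=[[0,0,0],[0,0,0],[0,0,0],[0,0,0],[0,0,0],[0,0,0],[0,0,0],[0,0,0]], gripper=[-0.3,-0.3,-0.3,-0.3,-0.3,-0.3,-0.3,-0.3])

```text
time: 25.25
tool_pos: [0.6224, 0.0752, 0.3545]
ee_rot: [3.132, -0.001, 1.433]
wrist_force: [0.2, -0.5, 0.5]
width: 0.0329
finger_force: 0.0
```

>>> play_rows(translation=[[0.8,-0.5,0],[0.8,-0.5,0],[0.8,-0.5,0],[0,0,0],[0,0,0]], twist=[[0,0,0],[0,0,0],[0,0,0],[0,0,0],[0,0,0]], gripper=[-0.3,-0.3,-0.3,-0.3,-0.3])

```text
time: 25.75
tool_pos: [0.5749, 0.1796, 0.3485]
ee_rot: [-3.142, 0.001, 1.438]
wrist_force: [0.4, -0.1, 0.2]
width: 0.0331
finger_force: 0.0
```

```bash
python3 - <<'E'
from h import *
for c in("top","side"):
    a=robot.snapshot(c)[:,:,::-1];cv2.imwrite(f"pics/{c}6.png",a)
    for n in("screw_head","lock_peg","barbed_fitting","plain_fitting","chalk","tape"):print(c,n,[(round(d["score"],2),np.round(d["centre"],4)) for d in robot.spot_point(n,c)][:2])
a=cv2.imread("pics/top6.png")[165:295,290:440]
cv2.imwrite("pics/c6.png",cv2.resize(a,None,fx=4.6,fy=4.6,interpolation=2))
E
```

```text
top screw_head [(0.55, array([ 0.4626, -0.1855,  0.0655]))]
top lock_peg [(0.54, array([0.6211, 0.0196, 0.0478]))]
top barbed_fitting [(0.5, array([ 0.5652,  0.079 , -0.001 ]))]
top plain_fitting [(0.38, array([ 0.6125, -0.2758, -0.0022]))]
top chalk [(0.76, array([ 0.5119, -0.3145, -0.0013]))]
top tape []
side screw_head [(0.58, array([ 0.4601, -0.1812,  0.0614]))]
side lock_peg [(0.62, array([0.6213, 0.0189, 0.0456]))]
side barbed_fitting [(0.45, array([ 0.5629,  0.0793, -0.0026]))]
side plain_fitting [(0.69, array([ 0.6097, -0.2764,  0.0025]))]
side chalk [(0.15, array([ 0.5616, -0.1064,  0.1031]))]
side tape [(0.58, array([0.4112, 0.2397, 0.0025]))]
```

View pics/c6.png

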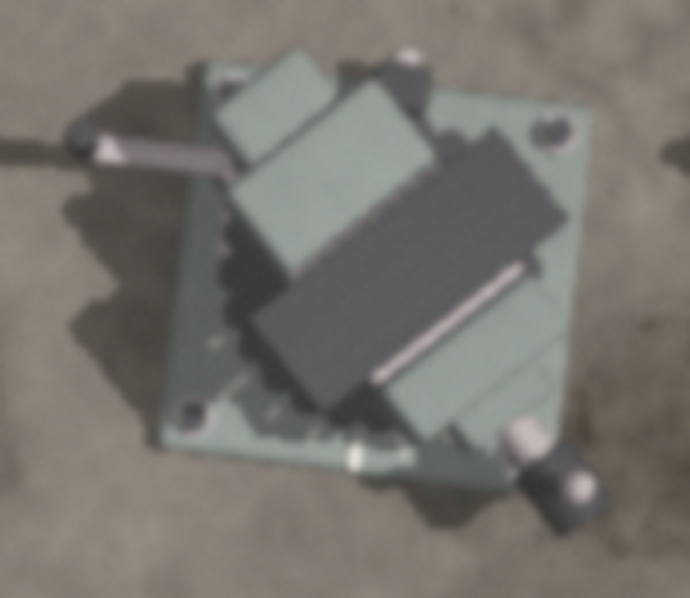

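The crop shows the peg top at (82,137), the same hard-stop place after both presses. The vise is at 45° and the bystanders haven't moved, so I'm handing in.

```bash
python3 -c "
from bench import robot
print(robot.close_job())"
```

```text
the job is handed in; nothing more can be done
None
```

I swung the vise to the 45° notch, closed the lock lever to its hard stop and handed the job in; the lever moved only about 0.37 rad from where it started, against 0.45 nominal, but it gave no further at 30 N and the vise held firm when pushed both ways, so I took that as fully home.

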